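Seat the slicer blade over its locating pin

ROBOT

A 6-joint arm with a two-finger parallel gripper is mounted at the origin on the work surface. World frame = base frame: x ahead of the robot, y to its left, z up, the work surface at z = 0. Lengths are in m, angles in degrees, forces in N, time in s.
With the tool pointing down it reaches from about 0.4 to 0.825 m from the base axis. Payload 7 kg.
Tool frame: the origin (TCP) lies on the centre line of the jaws, within the pads' length; the fingertips stand 8 mm ahead of it and the grasp point (between the pads) lies 11 mm behind it; z points along the fingers, y is the line along which they close (so a half turn about z gives the same grasp; the last joint's range is limited). The gripper opens to 88 mm and grips with 3 to 60 N. Pads are 19 mm wide; open, the fingers measure 130 mm over their backs; the gripper's body (78 mm by 193 mm) begins 47 mm behind the grasp point.
Start: joints at [-47.435, 20.546, 0.682, 0, -70.136, -16.507], TCP at [0.296, -0.606, 0.235] pointing down, gripper open.
Joint ranges: [-176.03, 176.03], [-82.01, 121.73], [-58.28, 71.71], [-173.87, 95.51], [-174.79, -0.11], [-173.66, 173.66]. Speed limits (degrees/s): [136.94, 136.94, 172.46, 180, 180, 180].

INTERFACE

Orientations are given as [roll, pitch, yaw] about the fixed x, y, z axes, in that order (R = Rz(yaw) Ry(pitch) Rx(roll)).
In Python, from plant import ctrl, vision gives the robot as it stands. The module is installed in compiled form; this text tells all that it offers.
- The arm moves only by the tool move_arm, never from a script. Its argument "moves" is one flat list of numbers, 7 for each row, row after row: the finger opening in cm, from 0 to 8.76, then the shift along the tool's x, y, z in cm, then the turn, a rotation vector about the tool's x, y, z in rad. A call has 1 to 8 rows; each row shifts and turns the commanded pose from where the row before left it, along the tool's axes as they then stand; what a row does not reach is not made up. A row lasts 1/10 s, in which the tool goes at most 50 mm and 8.59 degrees, less where a joint would pass 70% of its speed; a pose out of reach is approached as far as the arm can. A call with a gripper value outside its range is refused whole. The fingers move at their own pace and stop on an object; the grip force is fixed at half the most. Time passes only in rows, so rows that do not move let the fingers close. It gives the time, the measured TCP pose, the force, the opening and the grip force at its end, in the units of the state.
- ctrl.get_obs(): the state, without advancing time (a new reading comes with each control period).
- vision.snapshot(name): name is "side" or "top"; returns (picture, depth): 420x560x3 uint8, red, green, blue; 420x560 float32, m along the optical axis (not along the pixel's ray), 0 where there is no reading.
- vision.camera_model(name): a dict with "vertical_fov" (degrees; the focal length in pixels is half the picture's height over the tangent of half this angle, whatever the lens; pixels are square), "cx", "cy" (the principal point, pixels), "D" ([k1, k2, p1, p2, k3] as OpenCV has them; the pictures are not rectified), "cam_to_world" (4x4, takes a point from camera to world coordinates). Camera axes: x right, y down, z forward; pixel columns grow to the right and rows downward; lengths in m; the calibration is good to about 2 mm. A picture is of the moment at which its call begins. camera_model takes no time and is no camera call.
- ctrl.close_job(): hands the job in; it is judged then, once.
The state is a dict: "clock": time; "joint_pos": joint angles; "qvel": joint speeds; "tau": joint torques, N m; "tool_pos": TCP position; "orientation": TCP orientation; "force": force on the tool from outside, world axes, zero at the start; "moment": the same for the moment, N m; "opening": finger opening in m; "gripper_force": force on a finger pad.
Only numpy, scipy, OpenCV 4.12 (cv2) and the standard library are available. Lean on these libraries where they do the work, as an engineer would, in place of code of your own. Each camera call takes 0.05 s, during which the arm holds its last target. There are 200 camera calls.

TASK

Refit the blade of the vegetable slicer: pick it up by its grip bar, lay it gently into the recess of the slicer base so that its notch drops over the small locating pin and it lies flat, then slide it gently towards the loop handle until the bottom of the notch rests against the pin, and let go with the blade straight and fully home. The pin may stand off to either side, so feel for it: never force the blade (no more than about 1.5 kg of push), and leave the other kitchen things where they are.

Things in the scene. Friction and masses are not known exactly. Their poses are not given: they have to be found in the camera images.
- slicer: White vegetable slicer base, fixed, 200 mm long (x), 110 wide (y), 36 high, loop handle at +x out to 141 mm. Origin: centre of its underside, z up. In its top a recess: x -60 to +64, y -43 to +43 mm, rims around it to z = 36. Its floor, at z = 30, is a sprung plate that gives 0.2 mm per N, up to 4 mm. A steel pin stands in it (see pin_slot): meet it at 10 mm/s or less.
- pin_slot (a point): Middle of the pin's cross slot, on the recess floor: slicer x = 39, y = 0, z = 30 mm; axes as the slicer's. The pin, 6 mm across, flat top 9 mm above the floor, is clamped rigidly somewhere in this slot, from 12 mm to the -y side to 12 mm to the +y side. Which is NOT in the measured poses (this point does not move with the pin): feel for it or look.
- blade: Loose slicer blade, about 0.2 kg: flat steel plate 110 mm long (x), 50 wide (y), 4 thick. Origin: centre of its underside, z up. Fitted, its x points as the slicer's x. With the notch over the pin it lies on the floor (origin at slicer z = 30 mm) and slides from slicer x = -5 (tail on the rear wall) to +5 mm (notch bottom on the pin: home). Else it rides on the pin's top, 9 mm higher.
- blade_notch (a point): Middle of the straight bottom of the blade's notch, on the underside: blade x = 31 mm, y = 0. The notch is open at the blade's +x end (x = 55 mm), 24 mm deep and 9 mm wide, through the plate. Axes as the blade's.
- blade_grip (a point): Middle of the black plastic grip bar on top of the blade, 17 mm above the underside, at blade x = -10 mm; axes as the blade's. The bar runs along x, 70 mm long (blade x -45 to +25), 12 mm wide (y), 26 mm high (from 4 to 30 mm above the underside). Pinch it across its width from above.
- bowl: bystander: stainless steel bowl, 140 mm across, 60 mm high; origin: centre of underside
- jar: bystander: glass storage jar with twist cap, 84 mm across, 130 mm high; origin: centre of underside
- potring: bystander: silicone pot holder ring lying flat, 72 mm across, 10 mm high; origin: centre of underside
- mug: bystander: white mug, 80 mm across, 90 mm high; origin: centre of underside
- can: bystander: food can, 66 mm across, 100 mm high; origin: centre of underside
- spoon: bystander: wooden spoon lying on the table; origin: under its middle, on the table
Not all that is in view belongs to the job. What is shaped like the blade but red is not meant.

How it is judged (in metres and radians):
On the way:
1. the blade lies flat on the recess floor, its notch over the pin (z of blade in the frame of slicer between 0.0255 and 0.0318 m and angle between blade's own z axis and vertical below 0.035 rad and x of blade in the frame of slicer between -0.008 and 0.008 m), for 0.1 s.
At the end, for the whole second after the job is handed in: Blade flat on the recess floor, notch over the pin (origin within 2 mm of floor level, tilt under 0.035 rad), bottom of the notch within 2 mm of the pin (blade origin at slicer x of at least 3 mm), in line with the slicer within 0.08 rad, released and at rest (z of blade in the frame of slicer between 0.0255 and 0.0318 m and angle between blade's own z axis and vertical below 0.035 rad and x of blade in the frame of slicer between 0.003 and 0.0075 m and y of blade in the frame of slicer between -0.016 and 0.016 m and angle between the x axis of blade and the x axis of slicer, either way round below 0.08 rad and linear speed of blade below 0.01 m/s and contact force between the fingers and blade below 0.1 N); the robot touches nothing.
It fails at once if the blade is pressed on the slicer base or its pin with more than 25 N (contact force between blade and slicer above 25 N).
It fails at once if a bystander (bowl, jar, pot ring, mug, can, spoon) is moved by more than 25 mm (distance of any of bowl, jar, potring, mug, can, spoon from where it was at the start of the episode above 0.025 m).
It also fails if it takes over 64 s, if anything falls off the work surface, if the arm or the gripper's body presses on something with over 40 N, if the wrist force passes 120 N, or if a joint passes its speed limit or range.

## Working session

There is one attempt and no reset: what is moved stays moved. The work goes in short steps, Python scripts to look and compute and a tool call to move; the robot and the scene stay as the last step left them, time stands still between calls to the robot, and variables do not carry over. Pictures are saved under pics/ and viewed, at most 10 in all, crops included, and the job is handed in when it is done.

Besides the shell and the picture viewer there is one more tool, called after ">>>" as a command line: name --argument value ..., lists and objects as JSON in quotes. move_arm: Moves the arm, as the interface text tells. Its arguments: {"type":"object","properties":{"moves":{"type":"array"}},"required":["moves"]}

```bash
mkdir -p pics; python3 - <<'E'
from plant import ctrl, vision
import cv2, numpy as np, pickle
o=ctrl.get_obs(); print({k:np.round(v,3) for k,v in o.items()})
for n in ("top","side"):
    p,d=vision.snapshot(n); m=vision.camera_model(n); print(n,m)
    np.savez(f"{n}0.npz",p=p,d=d)
    cv2.imwrite(f"pics/{n}0.png",p[:,:,::-1])
E
```

```text
{'clock': np.float64(0.0), 'joint_pos': array([-4.7436e+01,  2.0590e+01,  6.3400e-01, -2.1000e-02, -7.0137e+01,
       -1.6507e+01]), 'qvel': array([-0.004,  0.006,  0.127, -0.029,  0.023, -0.051]), 'tau': array([-0.0000e+00, -5.8272e+01,  2.9306e+01,  6.9970e+00,  7.0000e-03,
       -0.0000e+00]), 'tool_pos': array([ 0.296, -0.606,  0.234]), 'orientation': array([ 1.79906e+02, -8.00000e-03, -1.53951e+02]), 'force': array([-0.006, -0.159, -0.814]), 'moment': array([ 0.052, -0.035, -0.026]), 'gripper_force': np.float64(0.0), 'opening': np.float64(0.088)}
top {'vertical_fov': 54.19264878377601, 'cx': 275.0480928596651, 'cy': 213.82329220628108, 'D': array([0.00420659, 0.        , 0.        , 0.        , 0.        ]), 'cam_to_world': array([[ 1.89814131e-02, -9.95659532e-01,  9.11142247e-02,
         4.88479721e-01],
       [-9.99819618e-01, -1.88421810e-02,  2.38812433e-03,
        -1.19204666e-02],
       [-6.60968039e-04, -9.11431193e-02, -9.95837585e-01,
         1.13938475e+00],
       [ 0.00000000e+00,  0.00000000e+00,  0.00000000e+00,
         1.00000000e+00]])}
side {'vertical_fov': 45.35204831655113, 'cx': 270.63917266911227, 'cy': 212.7443164563256, 'D': array([-0.18936384,  0.        ,  0.        ,  0.        ,  0.        ]), 'cam_to_world': array([[-0.98616673, -0.07594742,  0.14733353,  0.42429017],
       [-0.16553457,  0.49721303, -0.85169097,  0.95999601],
       [-0.00857242, -0.86429809, -0.50290687,  0.61161626],
       [ 0.        ,  0.        ,  0.        ,  1.        ]])}
```

View pics/top0.png

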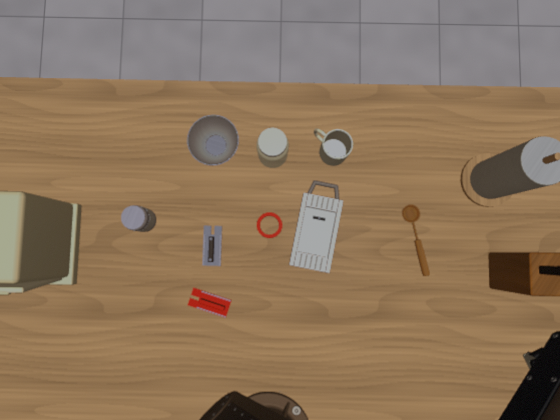

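View pics/side0.png

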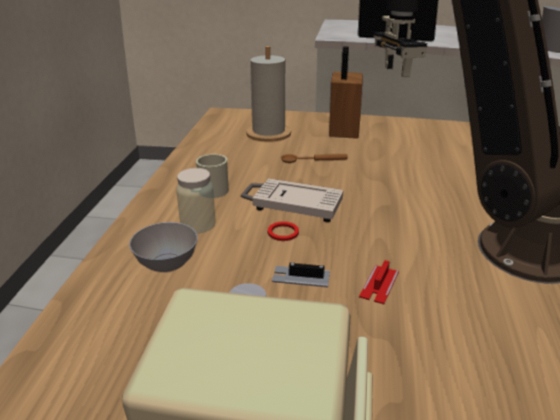

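The top view shows the grey blade with its black bar at about (212,246). The red lookalike is at (210,302), and the slicer is at (317,232) with its loop handle at (323,187). In the side view the blade is at (303,274) and the red one at (380,282). The two candidates are grey (212,246) and red (210,302). The grey one fits, because the red one is explicitly not meant. I'll confirm with a crop.

```bash
python3 - <<'E'
import cv2, numpy as np
p=np.load("top0.npz")['p'][:,:,::-1]
a=cv2.resize(p[215:280,180:245],(390,390),interpolation=cv2.INTER_CUBIC)
b=cv2.resize(p[178:276,280:350],None,fx=5.8,fy=5.8,interpolation=cv2.INTER_CUBIC)
h=np.zeros((b.shape[0],390+b.shape[1],3),np.uint8); h[:390,:390]=a; h[:,390:]=b
cv2.imwrite("pics/crop0.png",h); print(h.shape)
E
```

```text
(568, 796, 3)
```

View pics/crop0.png

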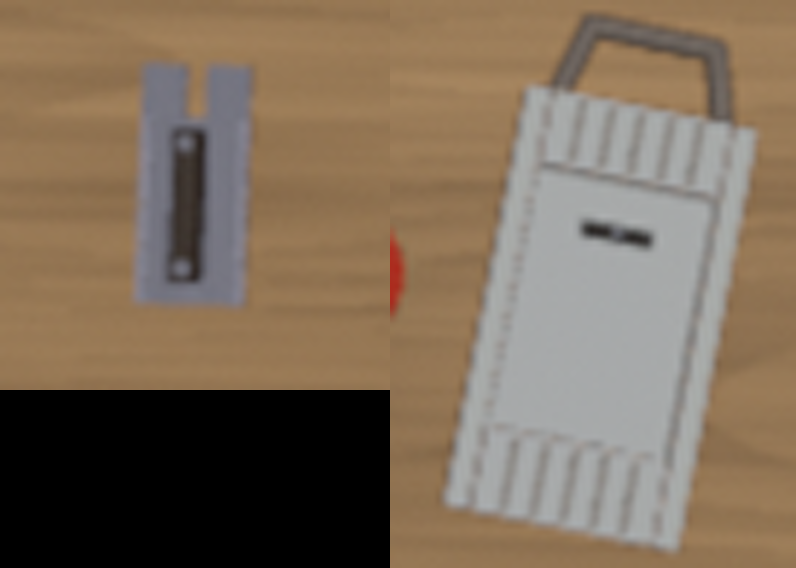

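The crop confirms the grey blade with a black bar and its notch facing up (+x world). On the slicer, the black slot is centred near crop (617,235), with a grey pin spot near (620,237), so the pin is close to the middle. Next I'll measure.

```bash
cat > h.py <<'E'
import cv2, numpy as np
from plant import vision
def ray(n,uv):
    m=vision.camera_model(n); f=210/np.tan(np.radians(m['vertical_fov']/2))
    K=np.array([[f,0,m['cx']],[0,f,m['cy']],[0,0,1]])
    q=cv2.undistortPoints(np.float64(uv).reshape(-1,1,2),K,m['D'])[:,0]
    T=m['cam_to_world']; return T[:3,3],np.c_[q,np.ones(len(q))]@T[:3,:3].T
def onplane(n,uv,z):
    c,d=ray(n,uv); return (c+d*((z-c[2])/d[:,2])[:,None])[:,:2]
def proj(n,X):
    m=vision.camera_model(n); f=210/np.tan(np.radians(m['vertical_fov']/2))
    K=np.array([[f,0,m['cx']],[0,f,m['cy']],[0,0,1]]); W=np.linalg.inv(m['cam_to_world'])
    return cv2.projectPoints(np.float64(X).reshape(-1,1,3),cv2.Rodrigues(W[:3,:3])[0],W[:3,3],K,m['D'])[0][:,0]
def blob(mask,roi,k=1):
    """largest blob's upsampled contour in full-picture pixels, roi=(r0,r1,c0,c1)"""
    r0,r1,c0,c1=roi; s=np.zeros(mask.shape,np.uint8); s[r0:r1,c0:c1]=mask[r0:r1,c0:c1]
    if k>1: s=cv2.morphologyEx(s,cv2.MORPH_CLOSE,np.ones((k,k)))
    n,l,st,_=cv2.connectedComponentsWithStats(s,connectivity=8)
    i=1+np.argmax(st[1:,4]); return np.argwhere(l==i)[:,::-1].astype(float)
def rect(P):
    """centre, yaw of long side (deg, towards +x), sizes"""
    (c,s,a)=cv2.minAreaRect(np.float32(P*1000)); 
    if s[0]<s[1]: a+=90; s=s[::-1]
    a=(a+90)%180-90; return np.array(c),a,np.array(s)
E
python3 - <<'E'
from h import *
p=np.load("top0.npz")['p']; hsv=cv2.cvtColor(p,cv2.COLOR_RGB2HSV).astype(int); H,S,V=[hsv[...,i] for i in range(3)]
def pca(P):
    c=P.mean(0); w,v=np.linalg.eigh(np.cov((P-c).T)); d=v[:,1]*np.sign(v[0,1]); return c*1000,np.degrees(np.arctan2(d[1],d[0]))
for nm,mask,roi,z,k in (("slicer",(S<45)&(V>120),(192,276,285,345),.036,5),("blade",(H>95)&(H<150)&(S>20)|(V<70),(222,270,198,226),.004,1),("grip",V<75,(222,270,198,226),.030,1),("slot",V<75,(205,230,305,335),.030,1)):
    uv=blob((mask*1).astype(np.uint8),roi,k); P=onplane("top",uv,z)
    print(nm,len(uv),uv.mean(0),"pca",pca(P),"rect",rect(P))
for z in (0.03,):
    print(onplane("top",[[280+(617-390)/5.8,178+235/5.8],[280+(622-390)/5.8,178+237/5.8]],z))
print(p[214:223,311:327].mean(2).astype(int))
E
```

```text
slicer 3045 [315.94318555 232.4045977 ] pca (array([ 541.63511303, -120.16576983]), np.float64(-10.566621648968647)) rect (array([ 542.55334473, -120.54905701]), -10.467765808105469, array([200.8425293 , 110.06213379]))
blade 483 [212.14906832 246.13043478] pca (array([499.69391606, 162.54074424]), np.float64(-0.23941347742163777)) rect (array([501.56170654, 163.67178345]), 0.023069877177476883, array([102.53042603,  45.36068344]))
grip 99 [211.02020202 248.65656566] pca (array([492.55405658, 161.36111281]), np.float64(-0.6722964111082016)) rect (array([491.82293701, 161.70339966]), -1.4395523071289062, array([64.5276413 , 12.96125031]))
slot 7 [315.71428571 217.42857143] pca (array([ 582.2539653 , -119.70257323]), np.float64(82.81406434852605)) rect (array([ 582.04888916, -119.13583374]), -88.91532611846924, array([8.13479519, 2.7207973 ]))
[[ 0.57946818 -0.1290107 ]
 [ 0.57857473 -0.13135541]]
[[168 167 168 168 169 170 169 169 169 168 168 168 168 168 168 168]
 [168 161 151 151 159 168 168 168 168 169 169 169 169 169 168 168]
 [169 151 113  97 107 120 124 137 150 160 168 169 169 168 168 168]
 [168 144  80  43  45  52  64 100 116 113 120 125 137 150 160 168]
 [169 152 110  76  67  57  58  85  93  68  53  59  78  98 140 168]
 [168 166 156 151 150 138 124 111  91  74  57  51  47  66 133 168]
 [168 168 168 168 169 166 161 156 151 150 139 122 106 106 147 168]
 [168 169 169 169 168 169 169 169 169 169 166 161 156 155 164 168]
 [168 168 168 169 168 169 168 168 169 169 169 169 169 168 168 168]]
```

Slicer: centre (542,-120) mm, yaw -10.5°. Blade: origin about (501.5,163), yaw about 0, notch facing +x. Moving to the blade now, turning first and then shifting.

>>> move_arm --moves '[8.76, 0, 0, 0, 0, 0, 0.1137, 8.76, 0, 0, 0, 0, 0, 0.1137, 8.76, 0, 0, 0, 0, 0, 0.1137, 8.76, 0, 0, 0, 0, 0, 0.1137, 8.76, -1, 3.85, 0, 0, 0, 0, 8.76, -1, 3.85, 0, 0, 0, 0, 8.76, -1, 3.85, 0, 0, 0, 0, 8.76, -1, 3.85, 0, 0, 0, 0]'

```text
clock: 0.9
tool_pos: [0.3364, -0.4508, 0.234]
orientation: [180.0, -0.0, 180.0]
force: [1.2, 0.1, 0.4]
opening: 0.0876
gripper_force: 0.0
```

>>> move_arm --moves '[8.76, -1, 4, 0, 0, 0, 0, 8.76, -1, 4, 0, 0, 0, 0, 8.76, -1, 4, 0, 0, 0, 0, 8.76, -1, 4, 0, 0, 0, 0, 8.76, -1, 4, 0, 0, 0, 0, 8.76, -1, 4, 0, 0, 0, 0, 8.76, -1, 4, 0, 0, 0, 0, 8.76, -1, 4, 0, 0, 0, 0]'

```text
clock: 1.7
tool_pos: [0.4163, -0.1307, 0.2346]
orientation: [180.0, 0.0, 180.0]
force: [0.4, -0.4, -0.7]
opening: 0.0877
gripper_force: 0.0
```

>>> move_arm --moves '[8.76, -1, 4, 0, 0, 0, 0, 8.76, -1, 4, 0, 0, 0, 0, 8.76, -1, 4, 0, 0, 0, 0, 8.76, -1, 4, 0, 0, 0, 0, 8.76, -1, 4, 0, 0, 0, 0, 8.76, -1, 4, 0, 0, 0, 0, 8.76, 0, 0, 0, 0, 0, 0, 8.76, 0, 0, 0, 0, 0, 0]'

```text
clock: 2.5
tool_pos: [0.4762, 0.1084, 0.234]
orientation: [-180.0, -0.1, -179.9]
force: [-0.7, -0.7, -1.5]
opening: 0.0876
gripper_force: 0.0
```

>>> move_arm --moves '[8.76, -0.77, 2.73, 0, 0, 0, 0, 8.76, -0.77, 2.73, 0, 0, 0, 0, 8.76, 0, 0, 4, 0, 0, 0, 8.76, 0, 0, 4, 0, 0, 0, 8.76, 0, 0, 4, 0, 0, 0, 8.76, 0, 0, 4, 0, 0, 0, 8.76, 0, 0, 2, 0, 0, 0, 8.76, 0, 0, 0, 0, 0, 0]'

```text
clock: 3.3
tool_pos: [0.4899, 0.1597, 0.0518]
orientation: [-179.8, -0.3, 179.9]
force: [-0.6, -0.6, 0.1]
opening: 0.0878
gripper_force: 0.0
```

```bash
python3 - <<'E'
from plant import ctrl, vision
import cv2, numpy as np
p,d=vision.snapshot("side"); np.savez("side1.npz",p=p,d=d)
cv2.imwrite("pics/s1.png",cv2.resize(p[180:320,220:400,::-1],None,fx=4,fy=4,interpolation=cv2.INTER_CUBIC))
E
```

```text
(no output)
```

View pics/s1.png

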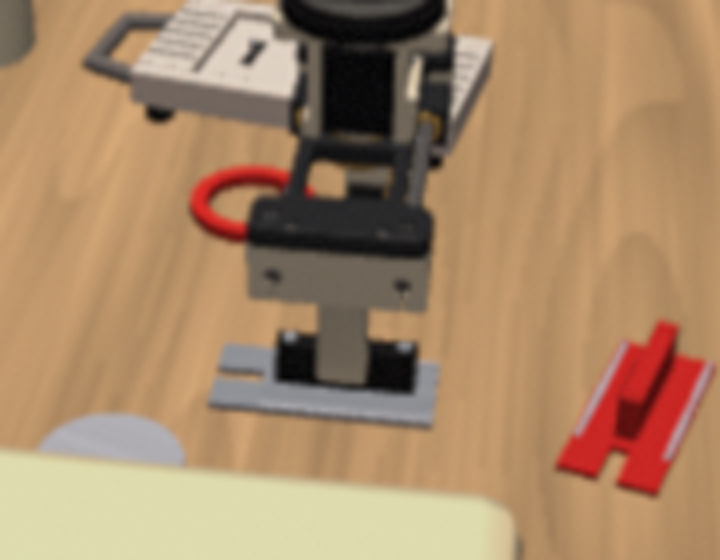

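The finger (at ~343 in the crop) is centred on the black bar (278–415), and the blade's notch faces +x. Going down and gripping.

>>> move_arm --moves '[8.76, 0, 0, 2, 0, 0, 0, 8.76, 0, 0, 1.5, 0, 0, 0, 8.76, 0, 0, 0, 0, 0, 0, 8.76, 0, 0, 0, 0, 0, 0]'

```text
clock: 3.75
tool_pos: [0.4927, 0.1624, 0.0211]
orientation: [179.9, 0.1, 180.0]
force: [0.2, -0.2, -0.7]
opening: 0.0879
gripper_force: 0.0
```

```bash
python3 -c "
from plant import ctrl,vision
for i in range(4): o=ctrl.get_obs();print(o['clock'],o['tool_pos'],o['force']);vision.snapshot('top')"
```

```text
3.75 [0.49269677 0.16242252 0.02107835] [ 0.18724292 -0.19514107 -0.72169988]
3.8 [0.49282564 0.16261634 0.02121749] [0.03683137 0.17189225 0.606062  ]
3.85 [0.49281199 0.16272072 0.02118469] [ 0.15697919 -0.20835387  0.1702196 ]
3.9 [0.49268523 0.16268552 0.02100293] [-0.02254395  0.06616806 -0.01446336]
```

>>> move_arm --moves '[8.76, 0, 0, 0.6, 0, 0, 0, 8.76, 0, 0, 0, 0, 0, 0, 0.5, 0, 0, 0, 0, 0, 0, 0.5, 0, 0, 0, 0, 0, 0, 0.5, 0, 0, 0, 0, 0, 0, 0.5, 0, 0, 0, 0, 0, 0, 0.5, 0, 0, 0, 0, 0, 0, 0.5, 0, 0, 0, 0, 0, 0]'

```text
clock: 4.75
tool_pos: [0.4919, 0.1623, 0.0136]
orientation: [180.0, 0.0, -180.0]
force: [-0.8, 0.7, 0.1]
opening: 0.045
gripper_force: 0.0
```

>>> move_arm --moves '[0.5, 0, 0, 0, 0, 0, 0, 0.5, 0, 0, 0, 0, 0, 0, 0.5, 0, 0, 0, 0, 0, 0, 0.5, 0, 0, 0, 0, 0, 0]'

```text
clock: 5.15
tool_pos: [0.492, 0.1623, 0.0136]
orientation: [180.0, 0.0, 180.0]
force: [0.2, 1.3, -0.2]
opening: 0.013
gripper_force: 0.5
```

>>> move_arm --moves '[0.5, 0, 0, 0, 0, 0, 0, 0.5, 0, 0, 0, 0, 0, 0, 0.5, 0, 0, 0, 0, 0, 0, 0.5, 0, 0, -1, 0, 0, 0, 0.5, 0, 0, -3, 0, 0, 0, 0.5, 0, 0, -4, 0, 0, 0, 0.5, 0, 0, -4, 0, 0, 0, 0.5, 0, 0, 0, 0, 0, 0]'

```text
clock: 5.95
tool_pos: [0.4946, 0.1638, 0.1396]
orientation: [179.7, 0.5, -179.9]
force: [-0.7, 0.3, -2.2]
opening: 0.0117
gripper_force: 30.0
```

```bash
python3 - <<'E'
from plant import ctrl, vision
import cv2, numpy as np
o=ctrl.get_obs();print(o['tool_pos'],o['orientation'],o['opening'],o['gripper_force'],o['force'])
a,_=vision.snapshot("side"); b,_=vision.snapshot("top"); np.savez("l.npz",a=a,b=b)
a=cv2.resize(a[170:300,220:350,::-1],(400,400),interpolation=3); b=cv2.resize(b[185:285,170:270,::-1],(400,400),interpolation=3)
cv2.imwrite("pics/lift.png",np.hstack([a,b]))
E
```

```text
[0.4946204  0.16382246 0.13961618] [ 179.71678524    0.46264805 -179.94143728] 0.011726470702412244 29.9995556473732 [-0.65294526  0.31896799 -2.1551274 ]
```

View pics/lift.png

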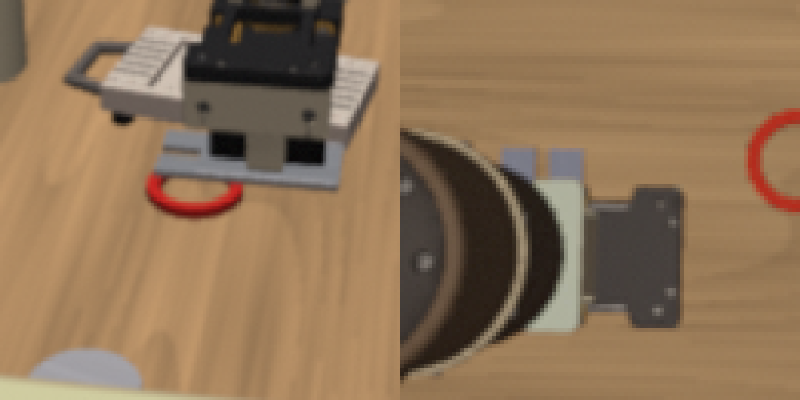

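The blade is held level in the jaws. The side view shows the bar centred at the finger (~265 of 208–327), and the notch tines point +x. Next I'll refine the pin's offset from the first pictures.

```bash
python3 - <<'E'
from h import *
a=np.radians(-10.5); R=np.array([[np.cos(a),-np.sin(a)],[np.sin(a),np.cos(a)]])
def W(x,y,z): return np.r_[np.array([542.3,-120.4])+R@[x,y],z]/1000
for n in ("top","side"):
    print(n,"slot -15,0,15:",proj(n,[W(39,y,30) for y in (-15,0,15)]).round(1).tolist())
    print("pin top/base y=0",proj(n,[W(39,0,39),W(39,0,30)]).round(1).tolist())
p=np.load("side0.npz")['p']
print(p[182:204,274:294].mean(2).astype(int))
cv2.imwrite("pics/slot.png",cv2.resize(p[180:206,265:305,::-1],None,fx=16,fy=16,interpolation=cv2.INTER_NEAREST))
E
```

```text
top slot -15,0,15: [[324.0, 219.2], [318.6, 218.1], [313.2, 217.0]]
pin top/base y=0 [[318.9, 217.8], [318.6, 218.1]]
side slot -15,0,15: [[285.0, 189.9], [283.1, 192.6], [281.1, 195.3]]
pin top/base y=0 [[283.1, 189.3], [283.1, 192.6]]
[[170 174 177 180 165 150 153 159 165 169 171 173 172 170 168 167 166 165
  160 157]
 [158 163 167 168 139 117 118 123 126 129 132 138 146 154 162 167 170 171
  171 171]
 [155 153 156 145 116 119 127 123 118 112 109 111 113 119 123 126 130 135
  142 151]
 [163 165 149 117 114 149 162 162 160 155 146 140 132 123 117 113 111 111
  115 120]
 [152 156 127 107 136 168 178 179 178 177 173 170 166 161 159 156 153 146
  140 132]
 [154 133 109 132 163 178 181 180 181 180 180 180 179 179 178 178 176 172
  170 165]
 [147 112 124 159 177 180 181 180 178 178 179 180 181 181 180 181 180 179
  180 179]
 [118 113 151 175 180 180 181 176 163 158 161 168 172 178 180 180 180 180
  179 180]
 [105 135 168 180 181 180 181 172 136 116 109 115 141 171 180 180 180 180
  178 180]
 [131 162 178 180 180 180 182 170 118  76  59  77 132 169 179 180 180 180
  180 180]
 [159 176 180
[... 307 characters left out ...]
 180 180
  179 180]
 [181 180 180 181 179 172 153 131 133 158 176 181 180 180 180 179 180 180
  180 180]
 [179 176 178 181 181 179 176 170 169 176 180 180 180 180 179 180 180 180
  180 179]
 [175 168 174 179 180 179 178 176 178 179 180 179 180 180 179 180 180 180
  180 180]
 [178 174 178 181 179 177 175 168 175 180 180 180 179 180 179 180 180 179
  179 179]
 [172 174 176 179 179 178 178 174 177 180 180 180 180 179 179 180 180 180
  180 180]
 [134 142 153 161 166 170 172 174 177 178 180 181 181 181 180 181 180 181
  179 180]
 [ 98 106 112 119 124 129 133 142 152 160 166 170 172 174 177 178 180 181
  181 180]
 [ 88  90  90  91  92  95  98 104 112 118 124 128 134 143 152 160 165 170
  172 174]]
```

View pics/slot.png

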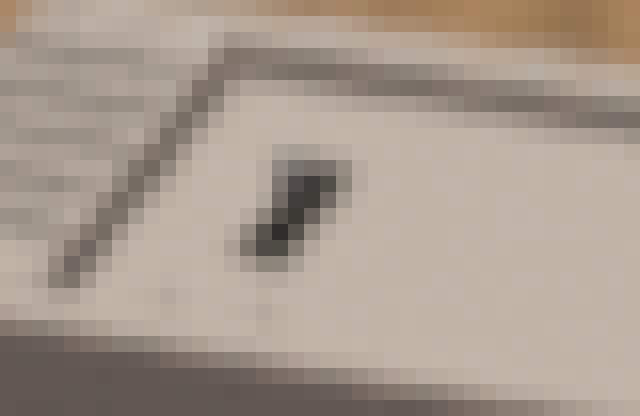

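Both views put the pin in the middle of the slot, with pin y ≈ 0 ±1 mm: the top view's grey spot is at (318.8,218) and the slot runs 313–324. So I'll carry the blade over and lower it at slicer x=0, y=0, where TCP is (0.5325,-0.1186) with yaw 169.5°.

>>> move_arm --moves '[0.5, -0.45, -2, 0, 0, 0, 0, 0.5, -0.45, -3.5, 0, 0, 0, 0, 0.5, -0.45, -3.5, 0, 0, 0, 0, 0.5, -0.45, -4, 0, 0, 0, 0, 0.5, -0.45, -4, 0, 0, 0, 0, 0.5, -0.45, -4, 0, 0, 0, 0, 0.5, -0.45, -4, 0, 0, 0, 0, 0.5, -0.45, -2, 0, 0, 0, 0]'

```text
clock: 6.85
tool_pos: [0.5262, -0.1105, 0.1318]
orientation: [-180.0, -0.2, 179.9]
force: [0.6, -0.0, -2.1]
opening: 0.0117
gripper_force: 30.0
```

>>> move_arm --moves '[0.5, 0, 0, 0, 0, 0, 0.0917, 0.5, 0, 0, 0, 0, 0, 0.0916, 0.5, 0, 0, 3, 0, 0, 0, 0.5, 0, 0, 1, 0, 0, 0, 0.5, 0, 0, 0, 0, 0, 0, 0.5, 0, 0, 0, 0, 0, 0, 0.5, 0, 0, 0, 0, 0, 0]'

```text
clock: 7.55
tool_pos: [0.5284, -0.1077, 0.0942]
orientation: [180.0, 0.0, 169.5]
force: [0.5, -1.0, -2.4]
opening: 0.0117
gripper_force: 30.0
```

```bash
cat > st.py <<'E'
from h import *
from plant import ctrl
o=[]
for i in range(2): o.append(ctrl.get_obs()); vision.snapshot('side')
t=np.mean([q['tool_pos'] for q in o],0)*1000; yaw=o[-1]['orientation']
a=np.radians(-10.5); c,s=np.cos(a),np.sin(a)
d=t[:2]-[542.3,-120.4]
print("t",o[-1]['clock'],"tcp",t.round(2),"rpy",yaw.round(2),"blade in slicer x %.2f y %.2f z %.2f"%(c*d[0]+s*d[1]+10,-s*d[0]+c*d[1],t[2]-13.6),"F",o[-1]['force'].round(2),"M",o[-1]['moment'].round(2),o[-1]['opening'])
E
python3 st.py
```

```text
t 7.6 tcp [ 528.42 -107.67   94.32] rpy [1.7999e+02 7.0000e-02 1.6952e+02] blade in slicer x -5.96 y 9.99 z 80.72 F [ 0.59  0.49 -2.01] M [-0.01 -0.04  0.01] 0.011547871506265494
```

>>> move_arm --moves '[0.5, -0.3, -0.5, 0, 0, 0, 0, 0.5, -0.3, -0.5, 0, 0, 0, 0, 0.5, 0, 0, 1.5, 0, 0, 0, 0.5, 0, 0, 1.4, 0, 0, 0, 0.5, 0, 0, 0.5, 0, 0, 0, 0.5, 0, 0, 0, 0, 0, 0, 0.5, 0, 0, 0, 0, 0, 0]'

```text
clock: 8.35
tool_pos: [0.5324, -0.1189, 0.06]
orientation: [-180.0, 0.0, 169.5]
force: [0.8, 1.2, -3.2]
opening: 0.0117
gripper_force: 30.0
```

```bash
python3 st.py; python3 - <<'E'
from h import *
a,_=vision.snapshot("side"); b,_=vision.snapshot("top")
cv2.imwrite("pics/over.png",np.hstack([cv2.resize(a[150:250,230:330,::-1],(400,400),interpolation=3),cv2.resize(b[175:275,265:365,::-1],(400,400),interpolation=3)]))
E
```

```text
t 8.4 tcp [ 532.46 -118.86   60.12] rpy [1.7999e+02 6.0000e-02 1.6950e+02] blade in slicer x 0.05 y -0.28 z 46.52 F [-0.23  0.68 -1.31] M [ 0.03 -0.    0.04] 0.011772361694966387
```

View pics/over.png

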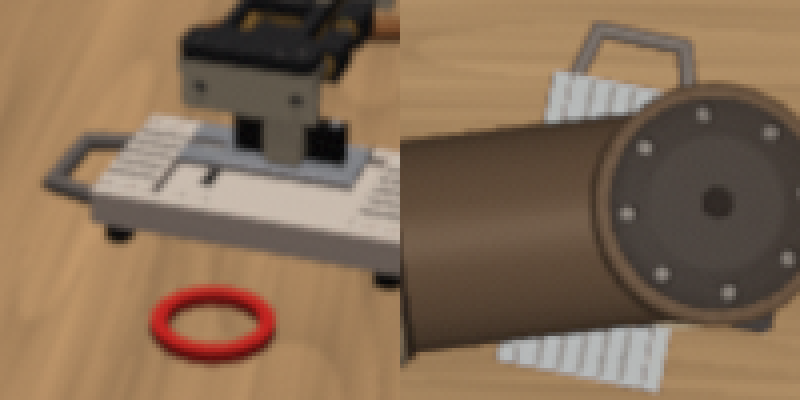

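The blade is above the recess, in line with the slicer, and the rest is clear. I'll lower slowly from here.

>>> move_arm --moves '[0.5, 0, 0, 0.08, 0, 0, 0, 0.5, 0, 0, 0.08, 0, 0, 0, 0.5, 0, 0, 0.08, 0, 0, 0, 0.5, 0, 0, 0.08, 0, 0, 0, 0.5, 0, 0, 0.08, 0, 0, 0, 0.5, 0, 0, 0.08, 0, 0, 0, 0.5, 0, 0, 0.08, 0, 0, 0, 0.5, 0, 0, 0, 0, 0, 0]'

```text
clock: 9.35
tool_pos: [0.5319, -0.1187, 0.0538]
orientation: [-180.0, -0.0, 169.5]
force: [-0.0, -0.3, -1.9]
opening: 0.012
gripper_force: 30.0
```

>>> move_arm --moves '[0.5, 0, 0, 0.05, 0, 0, 0, 0.5, 0, 0, 0.05, 0, 0, 0, 0.5, 0, 0, 0.05, 0, 0, 0, 0.5, 0, 0, 0.04, 0, 0, 0, 0.5, 0, 0, 0, 0, 0, 0]'

```text
clock: 9.85
tool_pos: [0.532, -0.1187, 0.052]
orientation: [-180.0, -0.0, 169.5]
force: [0.0, 0.4, -2.8]
opening: 0.0115
gripper_force: 30.0
```

```bash
python3 st.py
```

```text
t 9.9 tcp [ 531.95 -118.71   52.02] rpy [-180.     -0.    169.49] blade in slicer x -0.48 y -0.22 z 38.42 F [-0.59  0.69 -2.61] M [-0.04 -0.05  0.01] 0.0113771875470223
```

>>> move_arm --moves '[0.5, 0, 0, 0.05, 0, 0, 0, 0.5, 0, 0, 0.05, 0, 0, 0, 0.5, 0, 0, 0.05, 0, 0, 0, 0.5, 0, 0, 0, 0, 0, 0]'

```text
clock: 10.35
tool_pos: [0.5319, -0.1187, 0.0505]
orientation: [-180.0, -0.0, 169.5]
force: [0.1, -0.1, -2.2]
opening: 0.0122
gripper_force: 30.0
```

```bash
python3 st.py
```

```text
t 10.4 tcp [ 531.93 -118.69   50.5 ] rpy [-1.800e+02 -1.000e-02  1.695e+02] blade in slicer x -0.51 y -0.21 z 36.90 F [ 0.27 -0.94 -2.42] M [-0.07 -0.01  0.02] 0.011892348371800681
```

Now 2 mm below the pin-top level with no contact, so the notch is over the pin. Continuing down.

>>> move_arm --moves '[0.5, 0, 0, 0.08, 0, 0, 0, 0.5, 0, 0, 0.08, 0, 0, 0, 0.5, 0, 0, 0.08, 0, 0, 0, 0.5, 0, 0, 0.08, 0, 0, 0, 0.5, 0, 0, 0.08, 0, 0, 0, 0.5, 0, 0, 0.08, 0, 0, 0, 0.5, 0, 0, 0.08, 0, 0, 0, 0.5, 0, 0, 0, 0, 0, 0]'

```text
clock: 11.25
tool_pos: [0.5319, -0.1187, 0.0448]
orientation: [-180.0, -0.0, 169.5]
force: [-0.6, -0.1, -2.0]
opening: 0.012
gripper_force: 30.0
```

```bash
python3 st.py
```

```text
t 11.3 tcp [ 531.9  -118.71   44.86] rpy [-1.800e+02 -1.000e-02  1.695e+02] blade in slicer x -0.54 y -0.23 z 31.26 F [ 0.53 -0.54 -3.19] M [-0.05 -0.   -0.02] 0.012294990220640118
```

>>> move_arm --moves '[0.5, 0, 0, 0.05, 0, 0, 0, 0.5, 0, 0, 0.05, 0, 0, 0, 0.5, 0, 0, 0.05, 0, 0, 0, 0.5, 0, 0, 0, 0, 0, 0, 0.5, 0, 0, 0, 0, 0, 0]'

```text
clock: 11.85
tool_pos: [0.532, -0.1187, 0.0435]
orientation: [-180.0, -0.0, 169.5]
force: [0.4, -0.2, -1.8]
opening: 0.0114
gripper_force: 30.0
```

```bash
python3 st.py
```

```text
t 11.9 tcp [ 531.98 -118.7    43.47] rpy [-180.     0.   169.5] blade in slicer x -0.46 y -0.21 z 29.87 F [ 0.32 -0.06 -2.27] M [-0.05  0.01 -0.03] 0.011468394294884042
```

>>> move_arm --moves '[0.5, 0, 0, 0.05, 0, 0, 0, 0.5, 0, 0, 0.05, 0, 0, 0, 0.5, 0, 0, 0, 0, 0, 0, 0.5, 0, 0, 0, 0, 0, 0]'

```text
clock: 12.35
tool_pos: [0.532, -0.1187, 0.0427]
orientation: [180.0, 0.0, 169.5]
force: [-1.5, 0.5, 2.2]
opening: 0.0117
gripper_force: 30.0
```

```bash
python3 st.py; python3 st.py
```

```text
t 12.4 tcp [ 532.02 -118.71   42.67] rpy [1.800e+02 1.000e-02 1.695e+02] blade in slicer x -0.42 y -0.21 z 29.07 F [-1.81  1.34  2.13] M [0.15 0.52 0.03] 0.011508840679289305
t 12.5 tcp [ 532.02 -118.71   42.62] rpy [1.800e+02 1.000e-02 1.695e+02] blade in slicer x -0.42 y -0.22 z 29.02 F [-1.47  0.12  2.5 ] M [0.21 0.47 0.04] 0.011761815993405063
```

It's on the floor at about 4 N of push. Now sliding towards the handle (tool -x) in small steps.

>>> move_arm --moves '[0.5, -0.05, 0, 0, 0, 0, 0, 0.5, -0.05, 0, 0, 0, 0, 0, 0.5, -0.05, 0, 0, 0, 0, 0, 0.5, -0.05, 0, 0, 0, 0, 0, 0.5, -0.05, 0, 0, 0, 0, 0, 0.5, -0.05, 0, 0, 0, 0, 0, 0.5, 0, 0, 0, 0, 0, 0]'

```text
clock: 13.25
tool_pos: [0.535, -0.1193, 0.0425]
orientation: [-180.0, -0.0, 169.5]
force: [-2.6, 0.1, 4.0]
opening: 0.0117
gripper_force: 30.0
```

```bash
python3 st.py
```

```text
t 13.3 tcp [ 534.96 -119.33   42.47] rpy [-180.     0.   169.5] blade in slicer x 2.59 y -0.28 z 28.87 F [-2.87 -0.15  3.2 ] M [-0.04  1.1  -0.04] 0.011358469756676207
```

>>> move_arm --moves '[0.5, -0.04, 0, 0, 0, 0, 0, 0.5, -0.04, 0, 0, 0, 0, 0, 0.5, 0, 0, 0, 0, 0, 0]'

```text
clock: 13.65
tool_pos: [0.5358, -0.1194, 0.0424]
orientation: [-180.0, -0.0, 169.5]
force: [-3.4, -0.6, 3.9]
opening: 0.012
gripper_force: 30.0
```

>>> move_arm --moves '[0.5, -0.03, 0, 0, 0, 0, 0, 0.5, 0, 0, 0, 0, 0, 0]'

```text
clock: 13.85
tool_pos: [0.536, -0.1194, 0.0425]
orientation: [180.0, 0.0, 169.5]
force: [-3.2, 0.1, 3.1]
opening: 0.0115
gripper_force: 30.0
```

>>> move_arm --moves '[0.5, -0.03, 0, 0, 0, 0, 0, 0.5, 0, 0, 0, 0, 0, 0]'

```text
clock: 14.05
tool_pos: [0.5364, -0.1195, 0.0425]
orientation: [180.0, 0.0, 169.5]
force: [-4.0, 0.8, 3.8]
opening: 0.0117
gripper_force: 30.0
```

```bash
python3 st.py
```

```text
t 14.1 tcp [ 536.35 -119.5    42.47] rpy [1.800e+02 1.000e-02 1.695e+02] blade in slicer x 3.99 y -0.20 z 28.87 F [-2.87 -0.47  3.13] M [0.11 1.11 0.  ] 0.011748368197563476
```

>>> move_arm --moves '[0.5, -0.03, 0, 0, 0, 0, 0, 0.5, 0, 0, 0, 0, 0, 0]'

```text
clock: 14.35
tool_pos: [0.5367, -0.1195, 0.0425]
orientation: [180.0, 0.0, 169.5]
force: [-2.3, 0.9, 3.6]
opening: 0.012
gripper_force: 30.0
```

>>> move_arm --moves '[0.5, -0.03, 0, 0, 0, 0, 0, 0.5, 0, 0, 0, 0, 0, 0]'

```text
clock: 14.55
tool_pos: [0.5369, -0.1196, 0.0425]
orientation: [180.0, 0.0, 169.5]
force: [-2.8, 0.1, 3.3]
opening: 0.0116
gripper_force: 30.0
```

```bash
python3 st.py
```

```text
t 14.6 tcp [ 536.93 -119.62   42.46] rpy [-180.     0.   169.5] blade in slicer x 4.58 y -0.21 z 28.86 F [-2.33  0.71  4.09] M [ 0.13  1.03 -0.01] 0.011613588445784365
```

>>> move_arm --moves '[0.5, -0.03, 0, 0, 0, 0, 0, 0.5, 0, 0, 0, 0, 0, 0]'

```text
clock: 14.85
tool_pos: [0.5372, -0.1197, 0.0425]
orientation: [-180.0, 0.0, 169.5]
force: [-3.1, 0.8, 2.5]
opening: 0.0116
gripper_force: 30.0
```

>>> move_arm --moves '[0.5, -0.03, 0, 0, 0, 0, 0, 0.5, 0, 0, 0, 0, 0, 0]'

```text
clock: 15.05
tool_pos: [0.5375, -0.1197, 0.0425]
orientation: [180.0, 0.0, 169.5]
force: [-3.3, 1.4, 3.0]
opening: 0.0117
gripper_force: 30.0
```

```bash
python3 st.py
```

```text
t 15.1 tcp [ 537.51 -119.74   42.47] rpy [180.     0.   169.49] blade in slicer x 5.17 y -0.22 z 28.87 F [-3.01  0.04  2.99] M [ 0.11  1.08 -0.01] 0.011746071526683752
```

>>> move_arm --moves '[0.5, -0.03, 0, 0, 0, 0, 0, 0.5, 0, 0, 0, 0, 0, 0]'

```text
clock: 15.35
tool_pos: [0.5376, -0.1198, 0.0424]
orientation: [-180.0, -0.0, 169.5]
force: [-3.8, 1.2, 3.4]
opening: 0.012
gripper_force: 30.0
```

>>> move_arm --moves '[0.5, -0.03, 0, 0, 0, 0, 0, 0.5, 0, 0, 0, 0, 0, 0]'

```text
clock: 15.55
tool_pos: [0.5377, -0.1198, 0.0424]
orientation: [-180.0, -0.0, 169.5]
force: [-4.3, 2.1, 4.2]
opening: 0.0117
gripper_force: 30.0
```

```bash
python3 st.py
```

```text
t 15.6 tcp [ 537.69 -119.79   42.38] rpy [-1.8000e+02 -4.0000e-02  1.6949e+02] blade in slicer x 5.36 y -0.24 z 28.78 F [-5.22  1.86  3.75] M [0.56 1.69 0.01] 0.01198619436293347
```

>>> move_arm --moves '[0.5, -0.03, 0, 0, 0, 0, 0, 0.5, 0, 0, 0, 0, 0, 0]'

```text
clock: 15.85
tool_pos: [0.5378, -0.1198, 0.0424]
orientation: [-180.0, -0.1, 169.5]
force: [-6.0, 1.9, 5.4]
opening: 0.0118
gripper_force: 30.0
```

```bash
python3 st.py
```

```text
t 15.9 tcp [ 537.79 -119.83   42.38] rpy [-1.8000e+02 -5.0000e-02  1.6949e+02] blade in slicer x 5.46 y -0.27 z 28.78 F [-4.83  2.    5.01] M [ 0.69  1.96 -0.  ] 0.01170667343990497
```

The blade is home: advance has stopped and the push rose to about 6 N. I'll ease the load, open only to 24 mm so the fingers stay inside the rims, then lift.

>>> move_arm --moves '[0.5, 0.03, 0, -0.04, 0, 0, 0, 0.5, 0, 0, -0.03, 0, 0, 0, 0.5, 0, 0, 0, 0, 0, 0, 2.4, 0, 0, 0, 0, 0, 0, 2.4, 0, 0, 0, 0, 0, 0, 2.4, 0, 0, 0, 0, 0, 0, 2.4, 0, 0, 0, 0, 0, 0]'

```text
clock: 16.65
tool_pos: [0.5386, -0.1198, 0.0433]
orientation: [180.0, 0.1, 169.5]
force: [-0.5, -0.9, -0.2]
opening: 0.0239
gripper_force: 0.0
```

>>> move_arm --moves '[2.4, 0, 0, -0.5, 0, 0, 0, 2.4, 0, 0, -1, 0, 0, 0, 2.4, 0, 0, -3, 0, 0, 0, 2.4, 0, 0, -4, 0, 0, 0, 2.4, 0, 0, -4, 0, 0, 0, 2.4, 0, 0, 0, 0, 0, 0]'

```text
clock: 17.25
tool_pos: [0.5416, -0.12, 0.1751]
orientation: [179.9, 0.6, 169.6]
force: [-0.0, -0.6, -0.2]
opening: 0.024
gripper_force: 0.0
```

>>> move_arm --moves '[2.4, 0, -4, 0, 0, 0, 0, 2.4, 0, -4, 0, 0, 0, 0, 2.4, 0, -4, 0, 0, 0, 0, 2.4, 0, -4, 0, 0, 0, 0, 2.4, 0, -4, 0, 0, 0, 0, 2.4, 0, 0, 0, 0, 0, 0]'

```text
clock: 17.85
tool_pos: [0.5005, -0.3202, 0.1684]
orientation: [-180.0, 0.0, 169.3]
force: [-0.7, -0.1, 0.3]
opening: 0.0234
gripper_force: 0.0
```

```bash
python3 st.py; python3 - <<'E'
from h import *
a,_=vision.snapshot("side"); b,_=vision.snapshot("top")
cv2.imwrite("pics/end.png",np.hstack([cv2.resize(a[150:240,235:345,::-1],(440,360),interpolation=3),cv2.resize(b[185:275,275:365,::-1],(360,360),interpolation=3)]))
E
```

```text
t 17.9 tcp [ 500.62 -319.32  168.35] rpy [-180.      0.    169.29] blade in slicer x 5.27 y -203.18 z 154.75 F [0.62 0.16 0.59] M [ 0.01 -0.03  0.01] 0.024094587438889932
```

View pics/end.png

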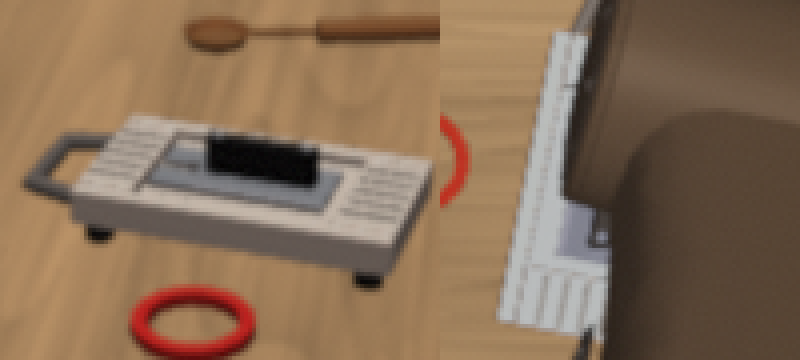

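The side view shows the blade lying flat and straight in the recess, with its front end near the handle-side wall. The arm is clear. Handing in.

```bash
python3 -c "
from plant import ctrl; print(ctrl.close_job())"
```

```text
the job is handed in; nothing more can be done
None
```

The blade is in the recess with its notch over the pin, slid home until it stopped at about 6 N of push, then released straight and flat with the arm clear. I handed the job in at about 18 s and got no verdict back.

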